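Scoop the bamboo offcuts out of the flute-bench recess

TASK

Clear the five bamboo offcuts at the bench end into the open plywood bin, using the metal scoop and never touching an offcut with the fingers: with the scoop, push the two strays off the folded-back flap down into the long trough of the recess, then scoop the offcuts out of the trough and tip all five into the bin. Afterwards stand the empty scoop upright, flat on the bench top itself, and leave the flute, the tools and everything else where they are.

Things in the scene. Friction and masses are not known exactly. Their poses are not given: they have to be found in the camera images.
- recess: Fixed dark-wood bench-end box. Origin on the bench top (z = 0) under the middle of its trough; x points across the trough away from the robot, y along it. On the near side a narrow tool slot (x -90 to -54 mm) with a reamer, then the trough, then the flap folded back flat at rim level. All rims 45 mm above the bench.
- trough (a point): Centre of the trough floor, 10 mm above the bench, axes as the recess. Inner trough 93 mm in x (-46.5 to 46.5) by 310 mm in y (-155 to 155); upright walls 8 mm thick, rim 35 mm above this floor.
- flap (a point): Point on the flat top of the folded flap (45 mm above the bench) at the edge where it drops into the trough, midway along; axes as the recess. The flap runs from here 259 mm in x and +-163 mm in y, no lip. Strays' middles lie within 55 mm of this edge; beyond about x = 160 mm lie a row of sanding block, scraper card and horn cap (up to 30 mm high), then the flute.
- scoop: Flat steel hand scoop, 0.2 kg, standing on its flat underside. Origin at the underside's centre, x towards the open lip, z up. Pan 88 mm long (x -44 to 44), 86 mm wide; floor 4.5 mm thick, from x = 10 thinning to the lip at x = 44; side walls 1.6 mm thick, 26 mm high, x -44 to 20; back wall 30 mm high. An upright wooden grip post stands inside the back wall.
- scoop_grip (a point): Place to hold the scoop: axis of the upright square post 22 x 22 mm (faces along the scoop's x and y), 85 mm above the underside, at scoop x = -33, y = 0; the post's top is 20.5 mm higher.
- scoop_lip (a point): Middle of the scoop's front lip edge, on its underside (scoop x = 44, y = 0); 78 mm wide, with clipped corners.
- bin: Fixed square plywood bin, open on top, 160 x 160 mm outside, 70 mm high, walls 6 mm, floor 6 mm. Origin at the centre of its underside.
- offcut1: Bamboo offcut: a chunky round plug of pale bamboo with a dark pith spot on each end, 25 mm across, 20 mm tall, ends bevelled (flat end 9 mm across, bevel 3.5 mm high); 12 g or so. Origin at its middle, z along its axis. Starts in the trough.
- offcut2: Bamboo offcut: a chunky round plug of pale bamboo with a dark pith spot on each end, 25 mm across, 20 mm tall, ends bevelled (flat end 9 mm across, bevel 3.5 mm high); 12 g or so. Origin at its middle, z along its axis. Starts in the trough.
- offcut3: Bamboo offcut: a chunky round plug of pale bamboo with a dark pith spot on each end, 25 mm across, 20 mm tall, ends bevelled (flat end 9 mm across, bevel 3.5 mm high); 12 g or so. Origin at its middle, z along its axis. Starts in the trough.
- offcut4: Bamboo offcut: a chunky round plug of pale bamboo with a dark pith spot on each end, 25 mm across, 20 mm tall, ends bevelled (flat end 9 mm across, bevel 3.5 mm high); 12 g or so. Origin at its middle, z along its axis. A stray: starts on the flap beside the trough.
- offcut5: Bamboo offcut: a chunky round plug of pale bamboo with a dark pith spot on each end, 25 mm across, 20 mm tall, ends bevelled (flat end 9 mm across, bevel 3.5 mm high); 12 g or so. Origin at its middle, z along its axis. A stray: starts on the flap beside the trough.
- flute: Black flute with silver joint band, 546 mm long along x, 34 mm thick; lies on the flap's far part and overhangs its ends. Bystander. Origin underneath its middle.
- sandblock: Pine sanding block 42 x 80 x 28 mm on the flap. Bystander. Origin at the centre of its underside.
- scraper: Steel scraper card 42 x 85 x 4 mm on the flap. Bystander. Origin at the centre of its underside.
- horncap: Dark horn cap, 38 mm across, 30 mm high, on the flap. Bystander. Origin at the centre of its underside.
- reamer: Reamer, 230 mm long along x (wooden handle towards -x), 20 mm high, in the tool slot. Bystander. Origin underneath.
- jar: Amber jar 56 mm across, 75 mm high, right of the flap. Bystander. Origin at the centre of its underside.
- brush: Brush lying flat on the right of the bench, clear of the work. Bystander.
- mallet: Hammer lying flat on the left of the bench, clear of the work. Bystander.

How it is judged (in metres and radians):
On the way, in this order (a step that is already met when the one before it is completed fails the run):
1. both strays lie down in the trough of the recess (x of offcut4 in the frame of recess between -0.05 and 0.05 m and y of offcut4 in the frame of recess between -0.158 and 0.158 m and z of each of offcut4, offcut5 in the frame of recess below 0.048 m and x of offcut5 in the frame of recess between -0.05 and 0.05 m and y of offcut5 in the frame of recess between -0.158 and 0.158 m), for 0.1 s.
2. at least one offcut rides in the scoop, lifted clear of the recess (height (world z) of scoop above 0.06 m and ((x of offcut1 in the frame of scoop between -0.05 and 0.05 m and y of offcut1 in the frame of scoop between -0.045 and 0.045 m and z of offcut1 in the frame of scoop between 0 and 0.06 m) or (x of offcut2 in the frame of scoop between -0.05 and 0.05 m and y of offcut2 in the frame of scoop between -0.045 and 0.045 m and z of offcut2 in the frame of scoop between 0 and 0.06 m) or (x of offcut3 in the frame of scoop between -0.05 and 0.05 m and y of offcut3 in the frame of scoop between -0.045 and 0.045 m and z of offcut3 in the frame of scoop between 0 and 0.06 m) or (x of offcut4 in the frame of scoop between -0.05 and 0.05 m and y of offcut4 in the frame of scoop between -0.045 and 0.045 m and z of offcut4 in the frame of scoop between 0 and 0.06 m) or (x of offcut5 in the frame of scoop between -0.05 and 0.05 m and y of offcut5 in the frame of scoop between -0.045 and 0.045 m and z of offcut5 in the frame of scoop between 0 and 0.06 m))), for 0.2 s.
At the end, for the whole second after the job is handed in: All five offcuts lie inside the bin (within its walls, below its rim) at rest, and the scoop stands upright (within 0.1 rad) at rest with its underside on the bench top (within 5 mm) (x of offcut1 in the frame of bin between -0.078 and 0.078 m and y of offcut1 in the frame of bin between -0.078 and 0.078 m and z of each of offcut1, offcut2, offcut3, offcut4, offcut5 in the frame of bin below 0.066 m and linear speed of each of offcut1, offcut2, offcut3, offcut4, offcut5, scoop below 0.03 m/s and x of offcut2 in the frame of bin between -0.078 and 0.078 m and y of offcut2 in the frame of bin between -0.078 and 0.078 m and x of offcut3 in the frame of bin between -0.078 and 0.078 m and y of offcut3 in the frame of bin between -0.078 and 0.078 m and x of offcut4 in the frame of bin between -0.078 and 0.078 m and y of offcut4 in the frame of bin between -0.078 and 0.078 m and x of offcut5 in the frame of bin between -0.078 and 0.078 m and y of offcut5 in the frame of bin between -0.078 and 0.078 m and height (world z) of scoop below 0.005 m and angle between scoop's own z axis and vertical below 0.1 rad); the robot touches nothing.
It fails at once if a finger touches an offcut (over 0.5 N) (contact force between the fingers and offcut1 above 0.5 N or contact force between the fingers and offcut2 above 0.5 N or contact force between the fingers and offcut3 above 0.5 N or contact force between the fingers and offcut4 above 0.5 N or contact force between the fingers and offcut5 above 0.5 N).
It fails at once if a bystander (flute, sanding block, scraper card, horn cap, reamer, jar, brush, hammer) is moved more than 30 mm (distance of any of flute, sandblock, scraper, horncap, reamer, jar, brush, mallet from where it was at the start of the episode above 0.03 m).
It also fails if it takes over 67 s, if anything falls off the work surface, if the arm or the gripper's body presses on something with over 40 N, if the wrist force passes 120 N, or if a joint passes its speed limit or range.

ROBOT

A 6-joint arm with a two-finger parallel gripper is mounted at the origin on the work surface. World frame = base frame: x ahead of the robot, y to its left, z up, the work surface at z = 0. Lengths are in mm, angles in rad, forces in N, time in s.
With the tool pointing down it reaches from about 300 to 750 mm from the base axis. Payload 8.5 kg.
Tool frame: the origin (TCP) lies midway between the tips of the shut fingers; the grasp point (between the pads) lies 19 mm behind it; z points along the fingers, y is the direction in which the jaws open and shut (so a half turn about z gives the same grasp; the last joint's range is limited). The gripper opens to 85 mm and grips with 20 to 120 N. Pads are 22 mm wide; open, the fingers measure 114 mm over their backs; the gripper's body (76 mm by 85 mm) begins 54 mm behind the grasp point. The pads swing forward as they close: fully open they stand 13 mm farther back than shut.
Start: joints at [-1.434, 0.381, 1.297, -0, 1.464, -0.215], TCP at [189.517, -516.298, 231.322] pointing down, gripper open.
Joint ranges: [-3.11, 3.11], [-0.89, 2.33], [0.22, 2.48], [-1.42, 4.56], [0.17, 2.85], [-2.88, 2.88]. Speed limits (rad/s): [2.39, 2.39, 3.14, 3.14, 3.14, 3.14].

INTERFACE

Orientations are given as a rotation vector (axis times angle).
In Python, from cell import status, vision, job_done gives the robot as it stands. The module is installed in compiled form; this text tells all that it offers.
- The arm moves only by the shell command python3 -m handwheel 'ROWS' [OPENING] [FORCE]. ROWS is JSON, a list of rows, each an object of numbers: "tx", "ty", "tz": the shift along the tool's x, y, z in mm; "ax", "ay", "az": the turn, a rotation vector about the tool's x, y, z in degrees. In form: [{"tx": .., "ty": .., "tz": .., "ax": .., "ay": .., "az": ..}, ...]. A call has exactly 5 rows; each row is the pose to reach, as a shift and turn from the pose commanded when the call began, along the tool's axes at that moment; what a row does not reach only later rows make up. A row lasts 1/10 s, in which the tool goes at most 50 mm and 8.59 degrees, less where a joint would pass 70% of its speed; a pose out of reach is approached as far as the arm can. A call with a gripper value outside its range is refused whole. OPENING is the finger opening in mm, from 0 to 85.4, set as the call begins (- or left out, the last holds). The fingers move at their own pace and stop on an object; FORCE is the grip in N (left out, the last holds). Time passes only in rows, so rows that repeat a pose let the fingers close, or fill a call up. It gives the time, the measured TCP pose, the force and the opening at its end, in the units of the state.
- status.read_state(): the state, without advancing time (a new reading comes with each control period).
- vision.grab_frame(name): name is "side" or "top" or "wrist"; returns a dict with "img" (480x640x3 uint8, red, green, blue), "intrinsics" (3x3 intrinsics, pixels), "origin" and "rotation" of the camera in the world. Camera axes: x right, y up, looking along -z (the intrinsics and any distortion apply to the point x, -y, -z); pixel columns grow to the right and rows downward; lengths in mm; the calibration is good to about 2 mm. A picture is of the moment at which its call begins. There is no depth.
- job_done(): hands the job in, once; it reports no verdict.
Trained networks look in a picture, given as the dict that the camera call returned (one of the last four; its "shot" number tells which), for a name from the list of things; names that differ only in an ending like _2 or _b are one class to them, and where a whole thing is asked for, a point or a joint stands for the part that bears it (a point fixed in the world has none). Each returns a list of dicts, best first, with "score" (0 to 1); they miss things now and then, are a little off and sometimes report something else, mostly with a low value. They report only what shows in the picture. A call takes as long as a camera call.
- vision.cut_out(name, picture): "pixels" (480x640 bool, what is visible of it) and "extent" ([left, top, width, height] in pixels, round what is visible of it).
- vision.landmark_of(name, picture): "pixel" ([row, column] in pixels: a listed point, or the origin of a listed thing).
The state is a dict: "t": time; "joint_pos": joint angles; "joint_velocities": joint speeds; "joint_efforts": joint torques, N m; "tool_pos": TCP position; "orientation": TCP orientation; "ft_force": force on the tool from outside, world axes, zero at the start; "torque": the same for the moment, N m; "width": opening from 0.0 (shut) to 1.0 (fully open).
Only numpy, scipy, OpenCV 4.12 (cv2) and the standard library are available. Lean on these libraries where they do the work, as an engineer would, in place of code of your own. Each camera call takes 0.05 s, during which the arm holds its last target. There are 200 camera calls.

## Working session

There is one attempt and no reset: what is moved stays moved. The work goes in short steps, Python scripts to look and compute and a shell command to move; the robot and the scene stay as the last step left them, time stands still between calls to the robot, and variables do not carry over. Pictures are saved under pics/ and viewed, about 8 in all and at most 12, crops included, and the job is handed in when it is done.

```bash
mkdir -p pics
cat > h.py <<'E'
import numpy as np, cv2
from scipy.spatial.transform import Rotation as R
from cell import status, vision
def ray(f,px):
    K=np.array(f["intrinsics"]);r,c=px
    d=np.linalg.inv(K)@np.array([c,r,1.0]); d=np.array([d[0],-d[1],-d[2]])
    return np.array(f["origin"]),np.array(f["rotation"])@d
def onz(f,px,z):
    o,d=ray(f,px); return o+d*(z-o[2])/d[2]
def tri(a):
    A=np.zeros((3,3));b=np.zeros(3);L=[]
    for f,px in a:
        o,d=ray(f,px);d=d/np.linalg.norm(d);P=np.eye(3)-np.outer(d,d);A+=P;b+=P@o;L.append((P,o))
    x=np.linalg.solve(A,b);return x,[round(float(np.linalg.norm(P@(x-o))),1) for P,o in L]
def proj(f,p):
    v=np.array(f["rotation"]).T@(np.array(p)-np.array(f["origin"]));v=np.array([v[0],-v[1],-v[2]])
    q=np.array(f["intrinsics"])@v;return q[1]/q[2],q[0]/q[2]
def save(f,n): cv2.imwrite("pics/"+n,cv2.cvtColor(f["img"],cv2.COLOR_RGB2BGR))
def st():
    s=status.read_state();print("t",round(s["t"],2),"tcp",np.round(s["tool_pos"],1),"R\n",np.round(R.from_rotvec(s["orientation"]).as_matrix(),3),"F",np.round(s["ft_force"],1),"w",round(s["width"],3),"q",np.round(s["joint_pos"],2))
    return s
E
python3 - <<'E'
from h import *
s=st()
F={n:vision.grab_frame(n) for n in("side","top")}
for n in F: save(F[n],n+"0.png");print(n,np.round(F[n]["origin"]),np.round(F[n]["intrinsics"][0],0), np.round(F[n]["rotation"],2).tolist())
for k in ["recess","trough","flap","scoop","scoop_grip","scoop_lip","bin","flute","sandblock","scraper","horncap","jar","reamer"]:
    o=[];L=[]
    for n in F:
        r=vision.landmark_of(k,F[n])
        if r: L.append((F[n],r[0]["pixel"]));o.append((n,round(r[0]["score"],2),np.round(r[0]["pixel"]).tolist()))
    print(k,o, (lambda t:(np.round(t[0],1),t[1]))(tri(L)) if len(L)>1 else "")
for n in F:
    for r in vision.landmark_of("offcut1",F[n]): print(n,round(r["score"],2),np.round(r["pixel"]),np.round(onz(F[n],r["pixel"],20),0)[:2],np.round(onz(F[n],r["pixel"],56),0)[:2])
E
```

```text
t 0.0 tcp [ 189.5 -516.   230.7] R
 [[ 0.939  0.345 -0.   ]
 [ 0.345 -0.939  0.001]
 [ 0.    -0.001 -1.   ]] F [-0.6 -0.8  1.4] w 1.003 q [-1.43  0.38  1.3  -0.    1.46 -0.22]
side [ 160.  876. 1198.] [523.   0. 324.] [0.21, -0.94, -2.51]
top [ 385.    9. 1335.] [565.   0. 318.] [0.13, -0.12, -1.55]
recess [('side', 0.81, [260.0, 355.0]), ('top', 0.9, [284.0, 330.0])] (array([ 272.8,  442.7, 1266.2]), [518.9, 518.9])
trough [('side', 0.91, [259.0, 351.0]), ('top', 0.56, [285.0, 334.0])] (array([ 272.8,  442.7, 1266.2]), [518.9, 518.9])
flap [('side', 0.64, [247.0, 338.0]), ('top', 0.8, [264.0, 337.0])] (array([ 272.8,  442.7, 1266.2]), [518.9, 518.9])
scoop [('side', 0.86, [202.0, 400.0]), ('top', 0.77, [306.0, 468.0])] (array([ 272.8,  442.7, 1266.2]), [518.9, 518.9])
scoop_grip [('side', 0.58, [179.0, 418.0]), ('top', 0.75, [315.0, 489.0])] (array([ 272.8,  442.7, 1266.2]), [518.9, 518.9])
scoop_lip [('top', 0.96, [292.0, 453.0])] 
bin [('side', 0.75, [370.0, 306.0]), ('top', 0.89, [303.0, 182.0])] (array([ 272.8,  442.7, 1266.2]), [518.9, 518.9])
flute [('side', 0.87, [218.0, 273.
[... 228 characters left out ...]
0.8, [230.0, 282.0]), ('top', 0.94, [187.0, 332.0])] (array([ 272.8,  442.7, 1266.2]), [518.9, 518.9])
horncap [('side', 0.71, [251.0, 265.0]), ('top', 0.62, [187.0, 286.0])] (array([ 272.8,  442.7, 1266.2]), [518.9, 518.9])
jar [('side', 0.76, [188.0, 351.0]), ('top', 0.86, [231.0, 454.0])] (array([ 272.8,  442.7, 1266.2]), [518.9, 518.9])
reamer [('side', 0.68, [264.0, 381.0]), ('top', 0.81, [317.0, 343.0])] (array([ 272.8,  442.7, 1266.2]), [518.9, 518.9])Traceback (most recent call last):
  File "<stdin>", line 12, in <module>
  File "h.py", line 9, in onz
    o,d=ray(f,px); return o+d*(z-o[2])/d[2]
                                       ~^^^
IndexError: invalid index to scalar variable.
```

```bash
sed -i 's/np.array(f\["rotation"\])/R.from_rotvec(f["rotation"]).as_matrix()/' h.py
python3 - <<'E'
from h import *
F={n:vision.grab_frame(n) for n in("side","top")}
for k in ["recess","trough","flap","scoop","scoop_grip","scoop_lip","bin","flute","sandblock","scraper","horncap","jar","reamer"]:
    L=[]
    for n in F:
        r=vision.landmark_of(k,F[n])
        if r: L.append((F[n],r[0]["pixel"]))
    print(k, (lambda t:(np.round(t[0],1),t[1]))(tri(L)) if len(L)>1 else np.round(onz(*L[0],0),1))
for n in F:
    for r in vision.landmark_of("offcut1",F[n]): print(n,round(r["score"],2),np.round(r["pixel"]),np.round(onz(F[n],r["pixel"],20),0)[:2],np.round(onz(F[n],r["pixel"],56),0)[:2])
a=np.vstack([F["top"]["img"][100:390,140:560]]);b=F["side"]["img"][150:440,200:480]
cv2.imwrite("pics/a1.png",cv2.cvtColor(cv2.resize(np.hstack([a,b]),(800,331)),cv2.COLOR_RGB2BGR))
E
```

```text
recess (array([502.9, -22.5,   2. ]), [2.8, 2.8])
trough (array([504.6, -18.8,  14.5]), [2.3, 2.3])
flap (array([549. , -21.5,  43. ]), [3.4, 3.4])
scoop (array([ 467.2, -339.8,   -9.5]), [7.8, 7.8])
scoop_grip (array([ 442.3, -359.6,   72.8]), [0.2, 0.2])
scoop_lip [ 499.2 -302.6    0. ]
bin (array([460.1, 344.4,   5.2]), [5.8, 5.8])
flute (array([783.1, -36.7,  45.9]), [3.1, 3.1])
sandblock (array([ 753.6, -112.6,   31.7]), [1.3, 1.3])
scraper (array([733. ,  -9.2,  59.1]), [3.7, 3.7])
horncap (array([685.9,  86.6, 167.4]), [15.2, 15.2])
jar (array([ 642. , -310. ,   -9.4]), [2.9, 2.9])
reamer (array([434.5, -47. ,  14.2]), [0.2, 0.2])
side 0.63 [239. 360.] [520. -99.] [509. -69.]
side 0.49 [234. 366.] [ 511. -122.] [500. -92.]
side 0.48 [215. 341.] [ 613. -159.] [ 599. -127.]
side 0.46 [248. 355.] [517. -58.] [506. -29.]
side 0.38 [230. 336.] [597. -95.] [584. -65.]
top 0.68 [279. 366.] [519. -93.] [515. -90.]
top 0.57 [280. 353.] [517. -64.] [514. -62.]
top 0.42 [239. 377.] [ 615. -119.] [ 608. -115.]
top 0.4 [244. 356.] [600. -71.] [595. -68.]
top 0.33 [189. 286.] [732.  99.] [722.  97.]
```

View pics/top0.png

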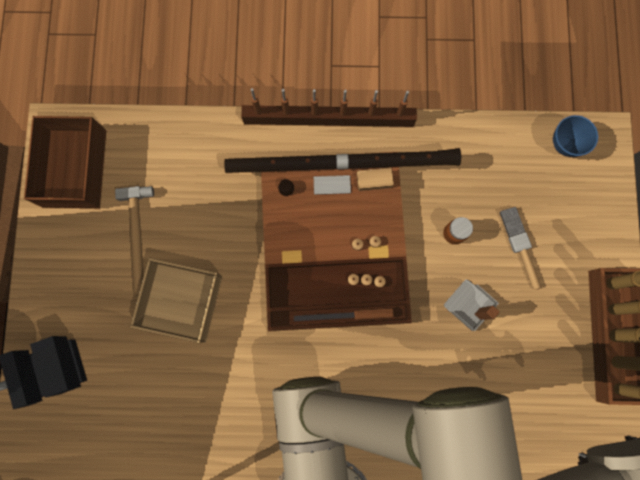

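```bash
cat >> h.py <<'E'
def rel(p,yaw,tilt=0,s=None):
    """shift/turn in tool axes from the present pose to TCP p, tool y heading yaw (deg), tilt (deg): lip down about scoop y"""
    s=s or status.read_state();M=R.from_rotvec(s["orientation"])
    y=np.deg2rad(yaw);sx=np.array([np.cos(y),np.sin(y),0]);sy=np.array([-np.sin(y),np.cos(y),0])
    # scoop axes sx,sy,z ; tool y=sx, z=-z, x=sy x ... 
    T=R.from_matrix(np.c_[np.cross(sx,[0,0,-1]),sx,[0,0,-1]]);T=R.from_rotvec(sy*np.deg2rad(tilt))*T
    d=M.inv().apply(np.array(p)-s["tool_pos"]);a=np.rad2deg((M.inv()*T).as_rotvec())
    print("rel t",np.round(d,1),"a",np.round(a,1));return d,a
E
python3 -m handwheel '[{"tx":40,"ty":-8,"tz":4,"az":-8},{"tx":80,"ty":-16,"tz":8,"az":-16},{"tx":120,"ty":-24,"tz":12,"az":-24},{"tx":160,"ty":-32,"tz":16,"az":-32},{"tx":200,"ty":-40,"tz":20,"az":-40}]' 85
python3 - <<'E'
from h import *
st();rel([442,-360,190],45)
f=vision.grab_frame("top")
L=onz(f,(264,266),45);Rr=onz(f,(259,406),45);print(L,Rr)
o=np.array([503.5,-21.5]);
def tf(yaw,x,y,z):
    c,s=np.cos(yaw),np.sin(yaw);return [o[0]+c*x-s*y,o[1]+s*x+c*y,z]
yaw=np.arctan2(*( -(L-Rr)[:1], (L-Rr)[1:2]))[0];print("yaw",np.rad2deg(yaw))
im=cv2.resize(f["img"][140:345,240:430],None,fx=3,fy=3,interpolation=cv2.INTER_CUBIC)
def line(P,col):
    q=np.array([[(proj(f,tf(yaw,*p))[1]-240)*3,(proj(f,tf(yaw,*p))[0]-140)*3] for p in P]);cv2.polylines(im,[q.astype(int)],False,col,1)
line([(-46.5,-155,45),(46.5,-155,45),(46.5,155,45),(-46.5,155,45),(-46.5,-155,45)],(0,255,0))
line([(-46.5,-155,10),(46.5,-155,10),(46.5,155,10),(-46.5,155,10),(-46.5,-155,10)],(0,255,255))
line([(46.5,-163,45),(305,-163,45),(305,163,45),(46.5,163,45)],(255,0,0))
cv2.imwrite("pics/rec.png",cv2.cvtColor(im,cv2.COLOR_RGB2BGR))
E
```

```text
t 2.95 tcp [ 189.5 -516.3  231.3] R
 [[ 0.939  0.345  0.   ]
 [ 0.345 -0.939  0.   ]
 [ 0.    -0.    -1.   ]] F [ 0.2  0.7 -0.3] w 0.998 q [-1.43  0.38  1.3   0.    1.46 -0.22]
rel t [290.9 -59.7  41.3] a [   0.    -0.  -114.8]
[547.25286254 138.68141839  45.        ] [ 564.21315263 -183.4608041    45.        ]
yaw 3.0137517197119674schema error: expected keys tx, ty, tz, ax, ay, az
```

View pics/rec.png

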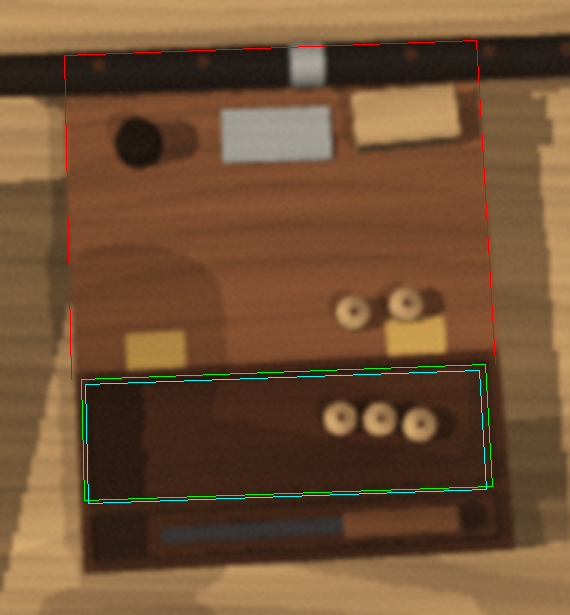

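```bash
python3 -m handwheel '[{"tx":40,"ty":-8,"tz":4,"ax":0,"ay":0,"az":-8},{"tx":80,"ty":-16,"tz":8,"ax":0,"ay":0,"az":-16},{"tx":120,"ty":-24,"tz":12,"ax":0,"ay":0,"az":-24},{"tx":160,"ty":-32,"tz":16,"ax":0,"ay":0,"az":-32},{"tx":200,"ty":-40,"tz":20,"ax":0,"ay":0,"az":-40}]' 85
python3 - <<'E'
from h import *
st();rel([442,-360,190],45)
E
```

```text
t: 3.5
tool_pos: [364.7, -408.8, 211.3]
orientation: [2.714, 1.582, -0.0]
ft_force: [0.4, -0.2, 0.2]
width: 0.998
t 3.5 tcp [ 364.7 -408.8  211.3] R
 [[ 0.493  0.87   0.   ]
 [ 0.87  -0.493 -0.   ]
 [-0.     0.    -1.   ]] F [ 0.4 -0.2  0.2] w 0.998 q [-1.06  0.39  1.34 -0.    1.41 -0.54]
rel t [80.6 43.1 21.3] a [  0.    0.  -74.5]
```

Tracking is accurate. Two more calls bring it over the grip, then a wrist view.

```bash
python3 -m handwheel '[{"tx":8,"ty":4,"tz":0,"ax":0,"ay":0,"az":-8},{"tx":16,"ty":8,"tz":0,"ax":0,"ay":0,"az":-16},{"tx":24,"ty":12,"tz":0,"ax":0,"ay":0,"az":-24},{"tx":32,"ty":17,"tz":0,"ax":0,"ay":0,"az":-32},{"tx":40,"ty":21,"tz":0,"ax":0,"ay":0,"az":-40}]' 85
python3 - <<'E'
from h import *
st();rel([442,-360,190],45)
f=vision.grab_frame("wrist");save(f,"w1.png");g=vision.grab_frame("top")
for k in ["scoop_grip","scoop_lip"]:
    L=[(F,vision.landmark_of(k,F)[0]) for F in (f,g) if vision.landmark_of(k,F)]
    print(k,[(np.round(r["pixel"]),round(r["score"],2)) for F,r in L]);L=[(F,r["pixel"]) for F,r in L]
    if len(L)>1: print(tri(L))
    for F,p in L: print(onz(F,p,85 if "grip" in k else 1))
E
```

```text
t: 4.0
tool_pos: [402.0, -385.4, 211.3]
orientation: [2.009, 2.415, -0.0]
ft_force: [0.0, 0.2, -0.7]
width: 0.992
t 4.0 tcp [ 402.  -385.4  211.3] R
 [[-0.182  0.983  0.   ]
 [ 0.983  0.182 -0.   ]
 [-0.     0.    -1.   ]] F [ 0.   0.2 -0.7] w 0.992 q [-0.98  0.41  1.31 -0.    1.42 -1.16]
rel t [17.7 43.9 21.3] a [ -0.    0.  -34.5]
scoop_grip [(array([202., 386.]), 0.68), (array([311., 488.]), 0.8)]
(array([ 447.5590517 , -360.9708014 ,   68.09951746]), [0.8, 0.8])
[ 444.72800383 -359.11890826   85.        ]
[ 446.16609491 -355.38611227   85.        ]
scoop_lip [(array([135., 440.]), 0.67), (array([290., 454.]), 0.89)]
(array([ 497.44678271, -305.02534432,   -5.97158894]), [0.5, 0.5])
[ 494.97725388 -305.03558448    1.        ]
[ 497.23807701 -303.69850375    1.        ]
```

View pics/w1.png

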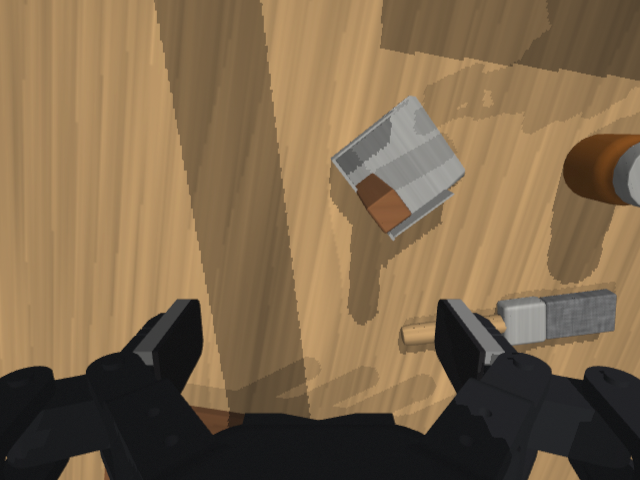

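Run:
```python
from h import *
f=vision.grab_frame("wrist")
a=onz(f,(158,332),30)[:2];b=onz(f,(238,391),30)[:2];print("back",a,b,np.linalg.norm(a-b),np.rad2deg(np.arctan2(a[1]-b[1],a[0]-b[0])))
a=onz(f,(97,415),0)[:2];b=onz(f,(166,465),0)[:2];print("lip",a,b,(a+b)/2,np.linalg.norm(a-b),np.rad2deg(np.arctan2(a[1]-b[1],a[0]-b[0])))
print("posttop",onz(f,(210,389),105.5))
rel([445,-358.5,190],46)
```

```text
back [ 404.92197595 -340.15619311] [ 466.78691066 -397.26067528] 84.19140116680697 137.2914158573506
lip [ 466.270799   -279.79064914] [ 523.7687593  -328.27944352] [ 495.01977915 -304.03504633] 75.21421819837552 139.8586195181157
posttop [ 443.45745484 -361.27362589  105.5       ]
rel t [19.2 47.7 21.3] a [ -0.   -0.  -35.9]
```

```bash
python3 -m handwheel '[{"tx":4,"ty":12,"tz":10,"ax":0,"ay":0,"az":-8},{"tx":8,"ty":24,"tz":20,"ax":0,"ay":0,"az":-16},{"tx":12,"ty":36,"tz":40,"ax":0,"ay":0,"az":-24},{"tx":16.2,"ty":45.2,"tz":60,"ax":0,"ay":0,"az":-32},{"tx":16.2,"ty":45.2,"tz":70,"ax":0,"ay":0,"az":-37.5}]' 85
python3 - <<'E'
from h import *
st();rel([443.5,-361.2,67],48)
f=vision.grab_frame("wrist");save(f,"w2.png")
E
```

```text
t: 5.05
tool_pos: [443.6, -360.6, 139.6]
orientation: [-1.126, -2.931, -0.002]
ft_force: [-0.8, -1.2, -0.6]
width: 0.999
t 5.05 tcp [ 443.6 -360.6  139.6] R
 [[-0.743  0.669 -0.001]
 [ 0.669  0.743  0.002]
 [ 0.002  0.001 -1.   ]] F [-0.8 -1.2 -0.6] w 0.999 q [-0.89  0.5   1.38  0.    1.26 -1.73]
rel t [-0.5 -0.6 72.6] a [ 0.  -0.1 -0. ]
```

View pics/w2.png

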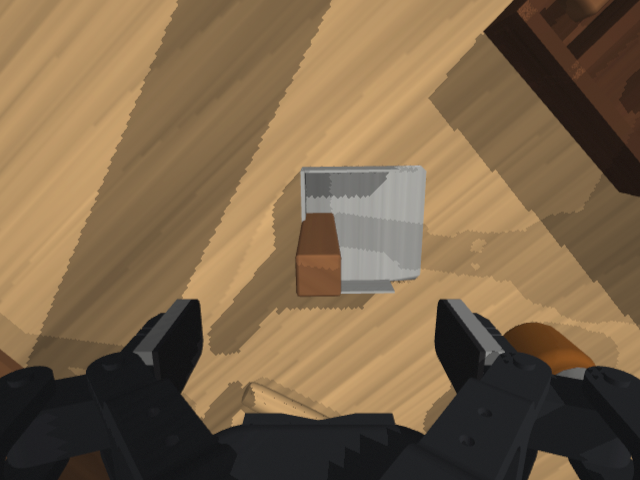

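```bash
python3 -m handwheel '[{"tx":0,"ty":0,"tz":18,"ax":0,"ay":0,"az":0},{"tx":0,"ty":0,"tz":36,"ax":0,"ay":0,"az":0},{"tx":0,"ty":0,"tz":54,"ax":0,"ay":0,"az":0},{"tx":0,"ty":0,"tz":72,"ax":0,"ay":0,"az":0},{"tx":0,"ty":0,"tz":72,"ax":0,"ay":0,"az":0}]' 85
python3 -m handwheel '[{"tx":0,"ty":0,"tz":0,"ax":0,"ay":0,"az":0},{"tx":0,"ty":0,"tz":0,"ax":0,"ay":0,"az":0},{"tx":0,"ty":0,"tz":0,"ax":0,"ay":0,"az":0},{"tx":0,"ty":0,"tz":0,"ax":0,"ay":0,"az":0},{"tx":0,"ty":0,"tz":0,"ax":0,"ay":0,"az":0}]' 0 100
```

```text
t: 5.6
tool_pos: [442.5, -361.1, 67.8]
orientation: [-1.137, -2.925, -0.003]
ft_force: [0.3, -0.5, 0.7]
width: 0.996
t: 6.1
tool_pos: [443.6, -361.9, 70.1]
orientation: [1.134, 2.928, -0.001]
ft_force: [2.1, 1.0, 7.1]
width: 0.242
```

```bash
python3 -m handwheel '[{"tx":0,"ty":0,"tz":-25,"ax":0,"ay":0,"az":0},{"tx":0,"ty":0,"tz":-50,"ax":0,"ay":0,"az":0},{"tx":0,"ty":0,"tz":-80,"ax":0,"ay":0,"az":0},{"tx":0,"ty":0,"tz":-110,"ax":0,"ay":0,"az":0},{"tx":0,"ty":0,"tz":-140,"ax":0,"ay":0,"az":0}]' 0 100
python3 - <<'E'
from h import *
st()
f=vision.grab_frame("top");save(f,"t2.png")
g=f["img"].astype(float)
P=lambda x,y,z:np.round(onz(f,(140+y/3,240+x/3),z)[:2],1)
for n,x,y in [("boxBL",85,572),("boxBR",513,546),("bdL",75,375),("bdR",495,352),("flapTL",66,100),("flapTR",479,90)]: print(n,P(x,y,45))
for x,y in [(352,311),(405,302)]: print("stray",P(x,y,63))
for x,y in [(340,417),(379,418),(420,424)]: print("in",P(x,y,27))
im=cv2.resize(f["img"][240:345,250:430],None,fx=4.4,fy=4.4,interpolation=cv2.INTER_CUBIC)
im=np.clip(im.astype(float)*2.2,0,255).astype(np.uint8);cv2.imwrite("pics/rec2.png",cv2.cvtColor(im,cv2.COLOR_RGB2BGR))
E
```

```text
t: 6.6
tool_pos: [443.0, -361.4, 210.4]
orientation: [-1.135, -2.929, -0.0]
ft_force: [0.7, 0.2, -1.6]
width: 0.246
t 6.6 tcp [ 443.  -361.4  210.4] R
 [[-0.739  0.674 -0.   ]
 [ 0.674  0.739  0.   ]
 [ 0.001  0.    -1.   ]] F [ 0.7  0.2 -1.6] w 0.246 q [-0.89  0.43  1.27 -0.    1.44 -1.72]
boxBL [395.7 128.5]
boxBR [ 420.6 -193.6]
bdL [544.9 140.9]
bdR [ 568.  -181.2]
flapTL [763.  155.1]
flapTR [ 776.3 -170.2]
stray [595.2 -70.1]
stray [ 602.8 -110.4]
in [517.8 -63.6]
in [517.5 -93.7]
in [ 513.4 -125.5]
```

View pics/rec2.png

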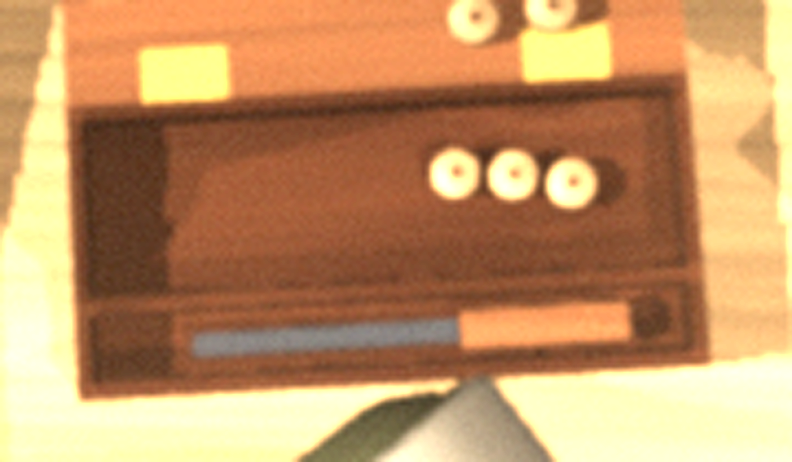

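Run:
```python
from h import *
f=vision.grab_frame("top")
P=lambda x,y,z:np.round(onz(f,(240+y/4.4,250+x/4.4),z)[:2],1)
o=np.array([504.,-24.5]);a=np.deg2rad(4.3);M=np.array([[np.cos(a),np.sin(a)],[-np.sin(a),np.cos(a)]])
for n,x,y in [("TL",82,120),("TR",682,90),("BL",88,298),("BR",690,266),("oBL",83,397),("oBR",708,360),("flL",68,106),("flR",686,76)]: print(n,P(x,y,45),np.round(M@(P(x,y,45)-o),1))
for x,y in [(475,15),(552,8)]: print("stray",P(x,y,63),np.round(M@(P(x,y,63)-o),1))
w=o+M.T@np.array([46.5+55+30,-85]);print(w)
```

```text
TL [539.8 132.4] [ 47.5 153.8]
TR [ 560.8 -181.1] [  44.9 -160.4]
BL [447.3 126.3] [-45.2 154.6]
BR [ 469.1 -184.6] [ -46.8 -157. ]
oBL [396.7 127.3] [-95.6 159.4]
oBR [ 421.  -193.4] [ -95.4 -162.2]
flL [547.  139.9] [ 55.2 160.7]
flR [ 568.2 -183.3] [  52.1 -163.2]
stray [595.8 -71.5] [ 88.  -53.8]
stray [ 600.1 -111.4] [ 89.3 -93.9]
[641.50303684 -99.40103377]
```

```bash
python3 -m handwheel '[{"tx":4,"ty":30,"tz":0,"ax":0,"ay":0,"az":8},{"tx":10,"ty":70,"tz":0,"ax":0,"ay":0,"az":16},{"tx":16,"ty":115,"tz":0,"ax":0,"ay":0,"az":24},{"tx":22,"ty":160,"tz":0,"ax":0,"ay":0,"az":32},{"tx":28,"ty":200,"tz":0,"ax":0,"ay":0,"az":40}]'
python3 -m handwheel '[{"tx":25,"ty":23,"tz":0,"ax":0,"ay":0,"az":1},{"tx":50,"ty":46,"tz":0,"ax":0,"ay":0,"az":2},{"tx":70,"ty":65,"tz":0,"ax":0,"ay":0,"az":3},{"tx":85,"ty":78,"tz":0,"ax":0,"ay":0,"az":4},{"tx":92,"ty":84,"tz":0,"ax":0,"ay":0,"az":4}]'
python3 - <<'E'
from h import *
st();rel([627.9,-91.8,115],4)
f=vision.grab_frame("wrist");a=f["img"];g=vision.grab_frame("side");b=cv2.resize(g["img"][150:330,240:480],(640,480))
cv2.imwrite("pics/c1.png",cv2.cvtColor(cv2.resize(np.hstack([a,b]),(800,300)),cv2.COLOR_RGB2BGR))
print([np.round(r["pixel"]).tolist()+[round(r["score"],2)] for r in vision.landmark_of("offcut1",f)])
E
```

```text
t: 7.2
tool_pos: [557.8, -192.9, 208.1]
orientation: [-2.073, -2.358, 0.0]
ft_force: [-0.0, -0.5, -1.3]
width: 0.243
t: 7.7
tool_pos: [628.5, -90.9, 207.9]
orientation: [-2.146, -2.291, 0.001]
ft_force: [0.7, -0.6, -1.8]
width: 0.244
t 7.7 tcp [628.5 -90.9 207.9] R
 [[-0.065  0.998 -0.002]
 [ 0.998  0.065  0.001]
 [ 0.001 -0.002 -1.   ]] F [ 0.7 -0.6 -1.8] w 0.244 q [-0.33  0.55  1.08  0.    1.52 -0.4 ]
rel t [-0.9 -0.5 92.9] a [-0.1 -0.1 -0.3]
[[204.0, 189.0, 0.88], [244.0, 283.0, 0.76], [244.0, 184.0, 0.67], [190.0, 277.0, 0.66], [168.0, 188.0, 0.55], [119.0, 220.0, 0.32]]
```

View pics/c1.png

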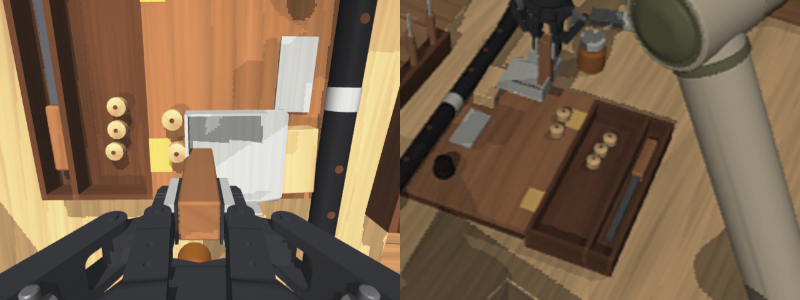

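Run:
```python
from h import *
f=vision.grab_frame("wrist");save(f,"w3.png")
o=np.array([504.,-26.3]);a=np.deg2rad(4);M=np.array([[np.cos(a),np.sin(a)],[-np.sin(a),np.cos(a)]])
for p in [(244,283),(190,277)]:
  w=onz(f,p,55)[:2];print(w,M@(w-o))
for p in [(204,189),(244,184),(168,188)]:
  w=onz(f,p,20)[:2];print(w,M@(w-o))
```

```text
[ 601.8759001  -114.31936068] [ 91.4975591 -94.6324276]
[595.65419339 -72.19310794] [ 88.22958701 -52.17478797]
[517.87863589 -94.42619739] [  9.09258493 -68.92837009]
[ 512.67503745 -130.33916221] [   1.39650041 -104.39086806]
[517.75865831 -64.04479508] [ 11.0921991  -38.61260615]
```

```bash
python3 -m handwheel '[{"tx":0,"ty":1,"tz":23,"ax":0,"ay":0,"az":0},{"tx":0,"ty":1,"tz":46,"ax":0,"ay":0,"az":0},{"tx":0,"ty":1,"tz":69,"ax":0,"ay":0,"az":0},{"tx":0,"ty":1,"tz":84,"ax":0,"ay":0,"az":0},{"tx":0,"ty":1,"tz":92,"ax":0,"ay":0,"az":0}]'
python3 -m handwheel '[{"tx":0,"ty":-3,"tz":0,"ax":0,"ay":0,"az":0},{"tx":0,"ty":-10,"tz":0,"ax":0,"ay":0,"az":0},{"tx":0,"ty":-20,"tz":0,"ax":0,"ay":0,"az":0},{"tx":0,"ty":-30,"tz":0,"ax":0,"ay":0,"az":0},{"tx":0,"ty":-40,"tz":0,"ax":0,"ay":0,"az":0}]'
python3 - <<'E'
from h import *
st()
f=vision.grab_frame("wrist");g=vision.grab_frame("side");b=cv2.resize(g["img"][150:330,240:480],(640,480))
cv2.imwrite("pics/c2.png",cv2.cvtColor(cv2.resize(np.hstack([f["img"],b]),(800,300)),cv2.COLOR_RGB2BGR))
E
```

```text
t: 8.4
tool_pos: [628.3, -93.6, 115.9]
orientation: [-2.15, -2.288, 0.002]
ft_force: [-0.2, -0.4, -1.9]
width: 0.244
t: 8.9
tool_pos: [588.8, -95.4, 118.4]
orientation: [2.149, 2.29, 0.001]
ft_force: [0.3, 0.4, -1.5]
width: 0.244
t 8.9 tcp [588.8 -95.4 118.4] R
 [[-0.064  0.998  0.002]
 [ 0.998  0.064 -0.001]
 [-0.001  0.002 -1.   ]] F [ 0.3  0.4 -1.5] w 0.244 q [-0.36  0.56  1.34 -0.    1.24 -0.42]
```

View pics/c2.png

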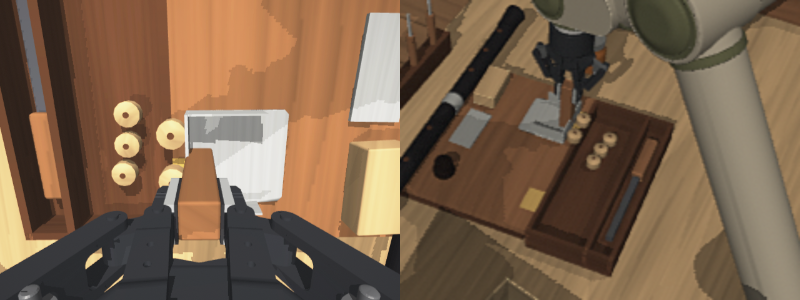

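```bash
python3 -m handwheel '[{"tx":0,"ty":-8,"tz":0,"ax":0,"ay":0,"az":0},{"tx":0,"ty":-16,"tz":0,"ax":0,"ay":0,"az":0},{"tx":0,"ty":-24,"tz":0,"ax":0,"ay":0,"az":0},{"tx":0,"ty":-31,"tz":0,"ax":0,"ay":0,"az":0},{"tx":0,"ty":-36,"tz":0,"ax":0,"ay":0,"az":0}]'
python3 - <<'E'
from h import *
st()
f=vision.grab_frame("wrist");g=vision.grab_frame("side");b=cv2.resize(g["img"][150:330,240:480],(640,480))
cv2.imwrite("pics/c3.png",cv2.cvtColor(cv2.resize(np.hstack([f["img"],b]),(800,300)),cv2.COLOR_RGB2BGR))
o=np.array([504.,-26.3]);a=np.deg2rad(4);M=np.array([[np.cos(a),np.sin(a)],[-np.sin(a),np.cos(a)]])
for F in (f,g):
  for r in vision.landmark_of("offcut1",F): print(F is f,round(r["score"],2),np.round(r["pixel"]),np.round(M@(onz(F,r["pixel"],20)[:2]-o),0))
E
```

```text
t: 9.5
tool_pos: [552.7, -97.4, 117.3]
orientation: [-2.149, -2.291, 0.0]
ft_force: [0.2, 0.2, -0.8]
width: 0.244
t 9.5 tcp [552.7 -97.4 117.3] R
 [[-0.064  0.998 -0.   ]
 [ 0.998  0.064  0.   ]
 [ 0.    -0.    -1.   ]] F [ 0.2  0.2 -0.8] w 0.244 q [-0.39  0.51  1.44 -0.    1.19 -0.45]
True 0.94 [264. 290.] [ 26. -91.]
True 0.84 [232. 263.] [ 10. -70.]
True 0.8 [182. 263.] [ 11. -38.]
True 0.74 [275. 257.] [  4. -99.]
True 0.62 [212. 303.] [ 35. -57.]
False 0.61 [234. 368.] [ -4. -98.]
False 0.53 [244. 355.] [ 17. -47.]
False 0.41 [243. 361.] [  2. -58.]
False 0.4 [238. 350.] [ 39. -64.]
False 0.39 [229. 358.] [  30. -108.]
False 0.3 [211. 355.] [  67. -174.]
```

View pics/c3.png

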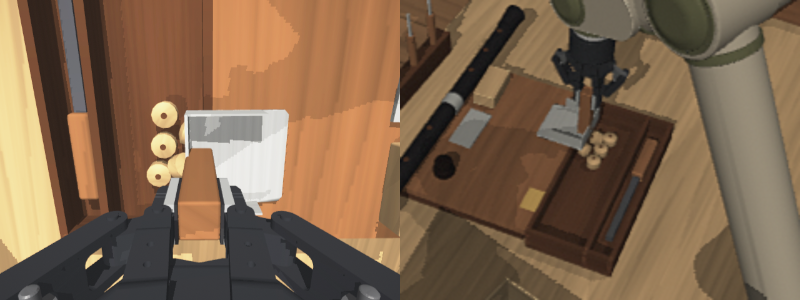

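```bash
python3 -m handwheel '[{"tx":0,"ty":0,"tz":-35,"ax":0,"ay":0,"az":2},{"tx":35,"ty":-10,"tz":-60,"ax":0,"ay":0,"az":10},{"tx":75,"ty":-22,"tz":-60,"ax":0,"ay":0,"az":18},{"tx":115,"ty":-34,"tz":-60,"ax":0,"ay":0,"az":26},{"tx":149,"ty":-44.5,"tz":-60,"ax":0,"ay":0,"az":34}]'
python3 -m handwheel '[{"tx":0,"ty":0,"tz":0,"ax":0,"ay":0,"az":8.5},{"tx":0,"ty":0,"tz":0,"ax":0,"ay":0,"az":17},{"tx":0,"ty":0,"tz":0,"ax":0,"ay":0,"az":25.5},{"tx":0,"ty":0,"tz":0,"ax":0,"ay":0,"az":34},{"tx":0,"ty":0,"tz":0,"ax":0,"ay":0,"az":42}]'
python3 -m handwheel '[{"tx":0,"ty":0,"tz":0,"ax":0,"ay":0,"az":5},{"tx":0,"ty":0,"tz":5,"ax":0,"ay":0,"az":10},{"tx":0,"ty":0,"tz":15,"ax":0,"ay":0,"az":13.7},{"tx":0,"ty":0,"tz":25,"ax":0,"ay":0,"az":13.7},{"tx":0,"ty":0,"tz":30,"ax":0,"ay":0,"az":13.7}]'
python3 - <<'E'
from h import *
st();rel([498.8,48.5,79],-86)
f=vision.grab_frame("wrist");save(f,"w4.png");g=vision.grab_frame("top")
o=np.array([504.,-26.3]);a=np.deg2rad(4);M=np.array([[np.cos(a),np.sin(a)],[-np.sin(a),np.cos(a)]])
for F in (f,g):
  for r in vision.landmark_of("offcut1",F): print(F is f,round(r["score"],2),np.round(r["pixel"]),np.round(M@(onz(F,r["pixel"],20)[:2]-o),0))
E
```

```text
t: 10.2
tool_pos: [498.9, 50.2, 177.6]
orientation: [2.73, 1.555, 0.001]
ft_force: [0.2, -0.6, -1.7]
width: 0.239
t: 10.7
tool_pos: [499.8, 48.6, 177.4]
orientation: [-3.106, -0.473, -0.001]
ft_force: [0.4, -0.4, -2.0]
width: 0.246
t: 11.2
tool_pos: [499.3, 48.6, 146.4]
orientation: [-3.139, -0.111, 0.002]
ft_force: [0.5, -0.4, -2.0]
width: 0.241
t 11.2 tcp [499.3  48.6 146.4] R
 [[ 0.997  0.071 -0.001]
 [ 0.071 -0.997  0.   ]
 [-0.001 -0.    -1.   ]] F [ 0.5 -0.4 -2. ] w 0.241 q [-0.14  0.38  1.57  0.    1.2   1.36]
rel t [-0.4  0.  67.4] a [-0.   0.1  0.1]
True 0.97 [214. 481.] [ 11. -39.]
True 0.95 [185. 519.] [ 32. -62.]
True 0.93 [226. 568.] [   3. -101.]
True 0.7 [197. 563.] [ 23. -94.]
True 0.69 [219. 524.] [  8. -70.]
True 0.18 [251. 376.] [-16.  33.]
False 0.65 [272. 377.] [ 25. -95.]
False 0.63 [278. 366.] [ 14. -69.]
False 0.59 [279. 353.] [ 12. -37.]
False 0.55 [281. 377.] [  4. -94.]
False 0.4 [267. 367.] [ 38. -72.]
```

View pics/w4.png

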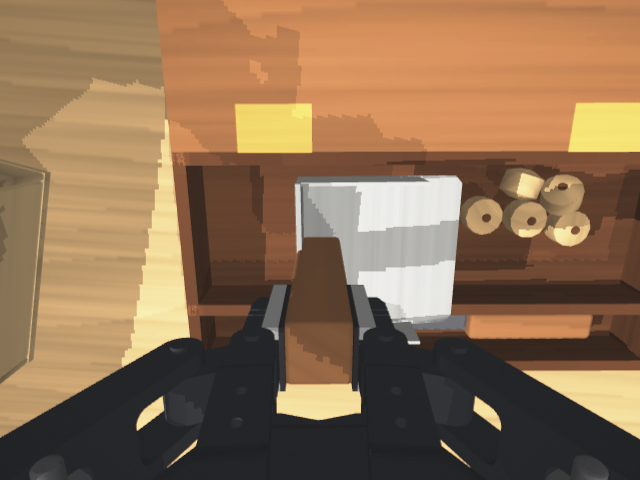

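Run:
```python
from h import *
f=vision.grab_frame("wrist")
o=np.array([504.,-26.3]);a=np.deg2rad(4);M=np.array([[np.cos(a),np.sin(a)],[-np.sin(a),np.cos(a)]])
im=f["img"].astype(float).sum(2)
for c in (180,215,240,270,480,540,600):
    col=im[130:340,c-3:c+4].mean(1); g=np.abs(np.diff(cv2.GaussianBlur(col.reshape(-1,1),(1,5),0).ravel()))
    pk=[i for i in range(1,len(g)-1) if g[i]>g[i-1] and g[i]>=g[i+1] and g[i]>9]
    print(c,[(i+130,int(col[min(i+3,209)]-col[max(i-3,0)]),round(float((M@(onz(f,(i+130.5,c),45)[:2]-o))[0]),1)) for i in pk])
for p in [(160,188),(300,200)]: print(M@(onz(f,p,45)[:2]-o))
t=np.array(status.read_state()["tool_pos"])[:2];print("tcp rec",M@(t-o))
```

```text
180 [(152, -87, 55.3), (165, -52, 47.5), (241, 51, -0.9), (265, 56, -17.4), (337, -525, -70.1)]
215 [(152, -137, 55.3), (165, -79, 47.5), (285, -33, -31.5), (304, 140, -45.3), (315, -116, -53.4)]
240 [(153, -311, 54.7), (165, -42, 47.5), (285, -37, -31.5), (304, 138, -45.3), (315, -96, -53.4), (329, -56, -64.0)]
270 [(153, -327, 54.7), (280, -64, -27.9), (303, 50, -44.5), (326, 54, -61.7), (329, -126, -64.0)]
480 [(151, -183, 55.9), (159, -69, 51.1), (196, 152, 28.3), (199, 221, 26.4), (214, -108, 16.8), (221, 119, 12.2), (234, -285, 3.6), (270, 69, -20.9), (280, -60, -28.0), (284, -41, -30.8), (303, 130, -44.6), (314, 141, -52.8), (337, -326, -70.2)]
540 [(151, -181, 55.9), (164, -90, 48.1), (178, 293, 39.5), (184, -80, 35.8), (191, -112, 31.4), (204, 179, 23.2), (224, 35, 10.2), (228, -84, 7.6), (232, -168, 5.0), (259, -32, -13.3), (278, -61, -26.6), (284, -45, -30.9), (303, 131, -44.6), (314, 151, -52.8), (325, 38, -61.1), (337, -321, -70.3)]
600 [(152, -334, 55.3), (176, -75, 40.7), (279, -67, -27.3), (283, -41, -30.2), (303, 136, -44.7), (314, -82, -52.8), (322, 60, -58.8), (329, -99, -64.1), (335, -33, -68.7)]
[ 50.85920668 153.84007193]
[-41.95813854 153.96202914]
tcp rec [ 0.97974373 74.85324837]
```

Run:
```python
from h import *
f=vision.grab_frame("wrist")
o=np.array([504.,-26.3]);a=np.deg2rad(4);M=np.array([[np.cos(a),np.sin(a)],[-np.sin(a),np.cos(a)]])
im=f["img"].astype(float).sum(2)
for c in (370,400,430,445):
    col=im[165:350,c-2:c+3].mean(1); g=np.abs(np.diff(col))
    print(c,[(i+165,int(g[i]),round(float((M@(onz(f,(i+165.5,c),77)[:2]-o))[0]),1),round(float((M@(onz(f,(i+165.5,c),103)[:2]-o))[0]),1)) for i in range(1,len(g)-1) if g[i]>g[i-1] and g[i]>=g[i+1] and g[i]>25])
cv2.imwrite("pics/crop.png",cv2.cvtColor(cv2.resize(f["img"][160:350,280:480],(800,760))[:600],cv2.COLOR_RGB2BGR))
```

```text
370 [(175, 33, 45.0, 47.9), (181, 231, 41.8, 45.1), (228, 36, 15.7, 22.2), (232, 78, 13.4, 20.2), (271, 79, -9.8, -0.2), (296, 291, -25.3, -13.8), (328, 135, -46.0, -32.0)]
400 [(181, 215, 41.8, 45.1), (227, 119, 16.3, 22.7), (267, 88, -7.3, 2.0), (306, 32, -31.7, -19.4), (318, 104, -39.5, -26.2), (321, 94, -41.4, -28.0), (330, 68, -47.4, -33.2)]
430 [(174, 173, 45.6, 48.4), (178, 92, 43.4, 46.5), (181, 31, 41.8, 45.1), (222, 47, 19.1, 25.2), (226, 45, 16.8, 23.2), (262, 74, -4.3, 4.6), (316, 116, -38.2, -25.1), (321, 54, -41.4, -28.0), (329, 52, -46.7, -32.6), (332, 51, -48.7, -34.4), (335, 27, -50.7, -36.1)]
445 [(174, 341, 45.5, 48.4), (221, 120, 19.7, 25.7), (261, 76, -3.7, 5.1), (315, 135, -37.5, -24.5), (319, 53, -40.1, -26.8), (329, 44, -46.7, -32.6), (331, 54, -48.0, -33.8), (335, 26, -50.7, -36.1)]
```

```bash
python3 -m handwheel '[{"tx":-1,"ty":0,"tz":10,"ax":0,"ay":0,"az":0},{"tx":-1.5,"ty":0,"tz":20,"ax":0,"ay":0,"az":0},{"tx":-1.5,"ty":0,"tz":30,"ax":0,"ay":0,"az":0},{"tx":-1.5,"ty":0,"tz":36,"ax":0,"ay":0,"az":0},{"tx":-1.5,"ty":0,"tz":40,"ax":0,"ay":0,"az":0}]'
python3 - <<'E'
from h import *
st()
E
```

```text
t: 12.0
tool_pos: [497.8, 48.4, 106.4]
orientation: [-3.14, -0.108, 0.002]
ft_force: [0.1, 0.1, -1.8]
width: 0.243
t 12.0 tcp [497.8  48.4 106.4] R
 [[ 0.998  0.069 -0.001]
 [ 0.069 -0.998  0.   ]
 [-0.001 -0.    -1.   ]] F [ 0.1  0.1 -1.8] w 0.243 q [-0.14  0.43  1.62 -0.    1.09  1.36]
```

```bash
python3 -m handwheel '[{"tx":0,"ty":0,"tz":8,"ax":0,"ay":0,"az":0},{"tx":0,"ty":0,"tz":16,"ax":0,"ay":0,"az":0},{"tx":0,"ty":0,"tz":22,"ax":0,"ay":0,"az":0},{"tx":0,"ty":0,"tz":26,"ax":0,"ay":0,"az":0},{"tx":0,"ty":0,"tz":27,"ax":0,"ay":0,"az":0}]'
python3 -m handwheel '[{"tx":0,"ty":0,"tz":0.5,"ax":0,"ay":0,"az":0},{"tx":0,"ty":0,"tz":1,"ax":0,"ay":0,"az":0},{"tx":0,"ty":0,"tz":1,"ax":0,"ay":0,"az":0},{"tx":0,"ty":0,"tz":1,"ax":0,"ay":0,"az":0},{"tx":0,"ty":0,"tz":1,"ax":0,"ay":0,"az":0}]'
```

```text
t: 12.5
tool_pos: [497.9, 48.4, 80.1]
orientation: [-3.14, -0.109, 0.001]
ft_force: [-2.8, -0.5, 4.8]
width: 0.244
t: 13.0
tool_pos: [498.0, 48.3, 80.1]
orientation: [3.14, 0.109, 0.001]
ft_force: [-2.7, -0.7, 5.6]
width: 0.242
```

```bash
python3 -m handwheel '[{"tx":-0.5,"ty":8,"tz":-0.5,"ax":0,"ay":0,"az":0},{"tx":-1,"ty":20,"tz":-0.5,"ax":0,"ay":0,"az":0},{"tx":-1,"ty":34,"tz":-0.5,"ax":0,"ay":0,"az":0},{"tx":-1,"ty":48,"tz":-0.5,"ax":0,"ay":0,"az":0},{"tx":-1,"ty":60,"tz":-0.5,"ax":0,"ay":0,"az":0}]'
python3 -m handwheel '[{"tx":0,"ty":8,"tz":0,"ax":0,"ay":0,"az":0},{"tx":0,"ty":16,"tz":0,"ax":0,"ay":0,"az":0},{"tx":0,"ty":24,"tz":0,"ax":0,"ay":0,"az":0},{"tx":0,"ty":32,"tz":0,"ax":0,"ay":0,"az":0},{"tx":0,"ty":40,"tz":0,"ax":0,"ay":0,"az":0}]'
python3 - <<'E'
from h import *
st()
f=vision.grab_frame("wrist");g=vision.grab_frame("side");b=cv2.resize(g["img"][170:330,300:460],(480,480))
cv2.imwrite("pics/c4.png",cv2.cvtColor(cv2.resize(np.hstack([f["img"],b]),(800,343)),cv2.COLOR_RGB2BGR))
E
```

```text
t: 13.5
tool_pos: [501.4, -13.0, 80.1]
orientation: [-3.14, -0.107, -0.001]
ft_force: [-0.3, 3.5, 5.1]
width: 0.244
t: 14.0
tool_pos: [504.0, -52.4, 80.1]
orientation: [-3.139, -0.107, -0.001]
ft_force: [0.1, 3.7, 6.0]
width: 0.245
t 14.0 tcp [504.  -52.4  80.1] R
 [[ 0.998  0.068  0.   ]
 [ 0.068 -0.998  0.   ]
 [ 0.    -0.    -1.   ]] F [0.1 3.7 6. ] w 0.245 q [-0.34  0.48  1.64  0.    1.03  1.16]
```

View pics/c4.png

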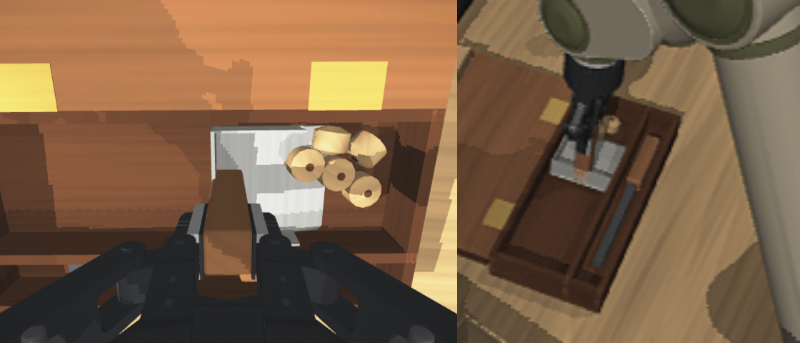

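```bash
python3 -m handwheel '[{"tx":0,"ty":7,"tz":0,"ax":0,"ay":0,"az":0},{"tx":0,"ty":14,"tz":0,"ax":0,"ay":0,"az":0},{"tx":0,"ty":21,"tz":0,"ax":0,"ay":0,"az":0},{"tx":0,"ty":28,"tz":0,"ax":0,"ay":0,"az":0},{"tx":0,"ty":35,"tz":0,"ax":0,"ay":0,"az":0}]'
python3 -m handwheel '[{"tx":0,"ty":3,"tz":0,"ax":0,"ay":0,"az":0},{"tx":0,"ty":6,"tz":0,"ax":0,"ay":0,"az":0},{"tx":0,"ty":9,"tz":0,"ax":0,"ay":0,"az":0},{"tx":0,"ty":11,"tz":0,"ax":0,"ay":0,"az":0},{"tx":0,"ty":13,"tz":0,"ax":0,"ay":0,"az":0}]'
python3 - <<'E'
from h import *
s=st()
f=vision.grab_frame("wrist");save(f,"w5.png")
t=s["tool_pos"];T=R.from_rotvec(s["orientation"]).as_matrix()
for r in vision.landmark_of("offcut1",f):
    w=onz(f,r["pixel"],26);d=w-t; print(round(r["score"],2),np.round(r["pixel"]),"scoop x,y",round(d@T[:,1]-33,0),round(-d@T[:,0],0))
E
```

```text
t: 14.6
tool_pos: [506.8, -85.9, 80.3]
orientation: [-3.137, -0.108, -0.003]
ft_force: [3.8, 6.9, -0.5]
width: 0.246
t: 15.1
tool_pos: [507.1, -99.8, 80.1]
orientation: [-3.139, -0.107, -0.0]
ft_force: [0.5, 4.8, 6.6]
width: 0.241
t 15.1 tcp [507.1 -99.8  80.1] R
 [[ 0.998  0.068  0.   ]
 [ 0.068 -0.998  0.001]
 [ 0.    -0.001 -1.   ]] F [0.5 4.8 6.6] w 0.241 q [-0.42  0.49  1.61  0.    1.04  1.08]
0.9 [233. 448.] scoop x,y 34.0 -16.0
0.85 [267. 420.] scoop x,y 21.0 2.0
0.81 [308. 440.] scoop x,y 34.0 26.0
0.66 [191. 439.] scoop x,y 28.0 -38.0
0.65 [233. 384.] scoop x,y 2.0 -16.0
0.16 [247. 187.] scoop x,y -101.0 -9.0
```

```bash
python3 -m handwheel '[{"tx":0,"ty":3,"tz":0,"ax":0,"ay":0,"az":0},{"tx":0,"ty":4,"tz":0,"ax":0,"ay":0,"az":0},{"tx":0,"ty":-2,"tz":-0.8,"ax":-5,"ay":0,"az":0},{"tx":0,"ty":-8,"tz":-1,"ax":-10,"ay":0,"az":0},{"tx":0,"ty":-14,"tz":-1,"ax":-15,"ay":0,"az":0}]'
python3 - <<'E'
from h import *
s=st()
f=vision.grab_frame("wrist");save(f,"w6.png")
t=s["tool_pos"];T=R.from_rotvec(s["orientation"]).as_matrix()
org=t+T@np.array([0,33,69.3])
for r in vision.landmark_of("offcut1",f):
    o,d=ray(f,r["pixel"]);L=T.T@(o-org);D=T.T@d;k=(-15-L[2])/D[2];p=L+k*D;print(round(r["score"],2),"scoop x,y",np.round([p[1],p[0]]))
E
```

```text
t: 15.7
tool_pos: [506.1, -86.0, 80.7]
orientation: [2.875, 0.099, 0.013]
ft_force: [-0.5, -1.2, -2.3]
width: 0.245
t 15.7 tcp [506.1 -86.   80.7] R
 [[ 0.998  0.066  0.018]
 [ 0.069 -0.963 -0.262]
 [ 0.     0.262 -0.965]] F [-0.5 -1.2 -2.3] w 0.245 q [-0.27  0.48  1.66 -0.31  0.93  1.41]
0.97 scoop x,y [28. 35.]
0.93 scoop x,y [ 33. -25.]
0.66 scoop x,y [34. 16.]
0.65 scoop x,y [20. -4.]
0.6 scoop x,y [ 1. 18.]
```

View pics/w6.png

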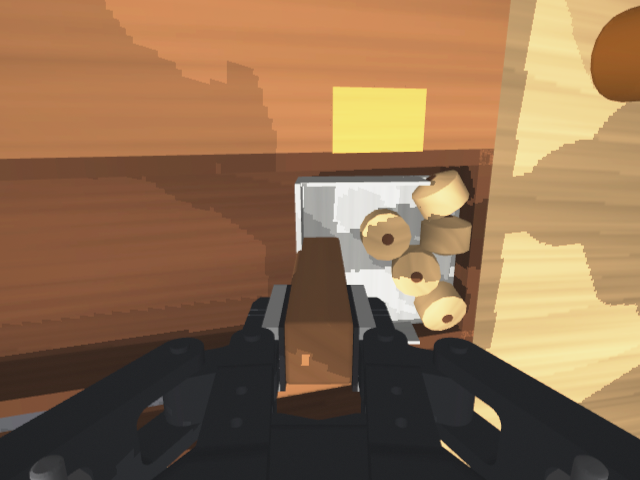

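```bash
python3 -m handwheel '[{"tx":0,"ty":-2.7,"tz":0.2,"ax":-4,"ay":0,"az":0},{"tx":0,"ty":-5.3,"tz":0.6,"ax":-8,"ay":0,"az":0},{"tx":0,"ty":-8,"tz":1.3,"ax":-12,"ay":0,"az":0},{"tx":0,"ty":-10.6,"tz":2.2,"ax":-16,"ay":0,"az":0},{"tx":0,"ty":-13.3,"tz":3,"ax":-20,"ay":0,"az":0}]'
cat >> h.py <<'E'
def inscoop():
    s=st();f=vision.grab_frame("wrist")
    t=s["tool_pos"];T=R.from_rotvec(s["orientation"]).as_matrix();org=t+T@np.array([0,33,69.3])
    for r in vision.landmark_of("offcut1",f):
        o,d=ray(f,r["pixel"]);L=T.T@(o-org);D=T.T@d;p=L+(-15-L[2])/D[2]*D;print(round(r["score"],2),"scoop x,y",np.round([p[1],p[0]]),np.round(r["pixel"]))
    return f
E
python3 - <<'E'
from h import *
save(inscoop(),"w7.png")
E
```

```text
t: 16.3
tool_pos: [505.3, -74.4, 74.1]
orientation: [2.528, 0.086, 0.025]
ft_force: [0.7, -0.4, -2.8]
width: 0.243
t 16.3 tcp [505.3 -74.4  74.1] R
 [[ 0.998  0.056  0.038]
 [ 0.068 -0.817 -0.573]
 [-0.001  0.575 -0.818]] F [ 0.7 -0.4 -2.8] w 0.243 q [-0.09  0.55  1.71 -0.78  0.94  1.91]
0.81 scoop x,y [ 25. -22.] [302. 424.]
0.78 scoop x,y [17. 33.] [202. 418.]
0.76 scoop x,y [17. 10.] [246. 414.]
0.71 scoop x,y [-124.   -7.] [276. 146.]
```

```bash
python3 -m handwheel '[{"tx":0,"ty":3,"tz":-12,"ax":-2,"ay":0,"az":0},{"tx":0,"ty":14,"tz":-28,"ax":-4,"ay":0,"az":0},{"tx":0,"ty":31,"tz":-52,"ax":-5,"ay":0,"az":0},{"tx":0,"ty":48,"tz":-77,"ax":-5,"ay":0,"az":0},{"tx":0,"ty":60,"tz":-93,"ax":-5,"ay":0,"az":0}]'
python3 - <<'E'
from h import *
save(inscoop(),"w8.png");g=vision.grab_frame("side");save(g,"s8.png")
for r in vision.landmark_of("offcut1",g): print(round(r["score"],2),np.round(r["pixel"]),np.round(onz(g,r["pixel"],20)))
E
```

```text
t: 16.9
tool_pos: [505.3, -69.9, 186.7]
orientation: [2.446, 0.084, 0.031]
ft_force: [-0.2, -1.1, -1.7]
width: 0.243
t 16.9 tcp [505.3 -69.9 186.7] R
 [[ 0.998  0.052  0.044]
 [ 0.069 -0.767 -0.638]
 [ 0.     0.64  -0.768]] F [-0.2 -1.1 -1.7] w 0.243 q [-0.05  0.41  1.59 -0.76  1.18  1.77]
0.92 scoop x,y [-11.  20.] [225. 361.]
0.88 scoop x,y [ 14. -28.] [312. 404.]
0.87 scoop x,y [ -9. -14.] [287. 362.]
0.77 scoop x,y [11. 33.] [202. 405.]
0.69 scoop x,y [13. 10.] [245. 407.]
0.31 [265. 379.] [430. -32.  20.]
```

Run:
```python
from h import *
f=vision.grab_frame("top");m=vision.cut_out("bin",f)
px=m[0]["pixels"].astype(np.uint8);c=cv2.boxPoints(cv2.minAreaRect(cv2.findNonZero(px)))
print(m[0]["score"],m[0]["extent"],np.round(c).tolist())
Q=[np.round(onz(f,(r,cc),70)[:2],1) for cc,r in [(147,258),(218,272),(204,341),(132,326)]];print(Q,np.mean(Q,0))
Q=[np.round(onz(f,(r,cc),70)[:2],1) for cc,r in c];print(np.mean(Q,0))
r=vision.landmark_of("bin",f)[0];print(onz(f,r["pixel"],0))
h=np.array([np.cos(np.deg2rad(-110)),np.sin(np.deg2rad(-110)),0])
print("h",h);b=np.array([455,345,170.])-10*h;print(b);rel(b,-110,-40);rel([485,130,186],-98,-40)
```

```text
0.69 [128.9, 261.8, 92.1, 79.8] [[129.0, 327.0], [146.0, 256.0], [222.0, 274.0], [205.0, 345.0]]
[array([553.3, 406.2]), array([524.2, 243.8]), array([370.5, 267.7]), array([400.5, 429.4])] [462.125 336.775]
[459.275 335.95 ]
[461.65227441 340.54888608   0.        ]
h [-0.34202014 -0.93969262  0.        ]
[458.42020143 354.39692621 170.        ]
rel t [ -17.  -335.5 -262.9] a [ -0.  -15.2  18.4]
rel t [  -5.9 -152.1 -130.4] a [-0.1 -7.5  9.2]
```

```bash
python3 -m handwheel '[{"tx":0,"ty":-10,"tz":-8,"ax":0,"ay":-0.5,"az":0.7},{"tx":-1.5,"ty":-34,"tz":-29,"ax":0,"ay":-1.7,"az":2.1},{"tx":-3,"ty":-70,"tz":-60,"ax":0,"ay":-3.5,"az":4.3},{"tx":-4.5,"ty":-111,"tz":-95,"ax":0,"ay":-5.5,"az":6.7},{"tx":-5.9,"ty":-152,"tz":-130,"ax":0,"ay":-7.5,"az":9.2}]'
python3 - <<'E'
from h import *
inscoop();rel([464.4,346.4,176],-110,-40)
E
```

```text
t: 17.75
tool_pos: [485.4, 124.9, 186.4]
orientation: [2.438, -0.172, -0.06]
ft_force: [0.7, -1.0, -2.8]
width: 0.243
t 17.75 tcp [485.4 124.9 186.4] R
 [[ 0.99  -0.108 -0.088]
 [-0.14  -0.758 -0.637]
 [ 0.002  0.643 -0.766]] F [ 0.7 -1.  -2.8] w 0.243 q [ 0.31  0.53  1.36 -0.62  1.59  2.12]
0.71 scoop x,y [ 13. -27.] [311. 402.]
0.69 scoop x,y [ -8. -17.] [292. 364.]
0.67 scoop x,y [-13.  21.] [225. 358.]
0.66 scoop x,y [ 35. 118.] [ 14. 469.]
0.61 scoop x,y [12. 33.] [201. 407.]
0.59 scoop x,y [-36.  54.] [159. 311.]
rel t [ -50.5 -170.2 -129.8] a [-0.1 -8.   9.4]
```

```bash
python3 -m handwheel '[{"tx":-10,"ty":-34,"tz":-26,"ax":0,"ay":-1.6,"az":1.9},{"tx":-20,"ty":-68,"tz":-52,"ax":0,"ay":-3.2,"az":3.8},{"tx":-30,"ty":-102,"tz":-78,"ax":0,"ay":-4.8,"az":5.7},{"tx":-41,"ty":-138,"tz":-105,"ax":0,"ay":-6.5,"az":7.6},{"tx":-50.5,"ty":-170,"tz":-130,"ax":0,"ay":-8,"az":9.4}]'
python3 - <<'E'
from h import *
inscoop();rel([464.4,346.4,165],-110,0)
E
```

```text
t: 18.35
tool_pos: [464.7, 343.3, 176.2]
orientation: [2.411, -0.432, -0.157]
ft_force: [1.6, -0.5, -1.8]
width: 0.246
t 18.35 tcp [464.7 343.3 176.2] R
 [[ 0.938 -0.266 -0.223]
 [-0.347 -0.718 -0.603]
 [ 0.     0.643 -0.766]] F [ 1.6 -0.5 -1.8] w 0.246 q [ 0.6   0.77  0.91 -0.43  2.02  2.45]
0.9 scoop x,y [-28.  29.] [209. 328.]
0.71 scoop x,y [ -3. -22.] [303. 374.]
0.7 scoop x,y [-6. 29.] [209. 371.]
0.67 scoop x,y [-10.   2.] [260. 362.]
rel t [-0.5 -7.3  6.9] a [40.  0. -0.]
```

```bash
python3 -m handwheel '[{"tx":0,"ty":-1.5,"tz":1.4,"ax":8,"ay":0,"az":0},{"tx":0,"ty":-3,"tz":2.8,"ax":16,"ay":0,"az":0},{"tx":0,"ty":-4.5,"tz":4.2,"ax":24,"ay":0,"az":0},{"tx":0,"ty":-6,"tz":5.6,"ax":32,"ay":0,"az":0},{"tx":0,"ty":-7.3,"tz":7,"ax":40,"ay":0,"az":0}]'
python3 -m handwheel '[{"tx":0,"ty":0,"tz":1,"ax":8,"ay":0,"az":0},{"tx":0,"ty":0,"tz":2,"ax":16,"ay":0,"az":0},{"tx":0,"ty":0,"tz":3,"ax":24,"ay":0,"az":0},{"tx":0,"ty":0,"tz":4,"ax":32,"ay":0,"az":0},{"tx":0,"ty":0,"tz":5,"ax":40,"ay":0,"az":0}]'
python3 - <<'E'
from h import *
st();rel([464.4,346.4,160],-110,65)
E
```

```text
t: 18.95
tool_pos: [465.7, 341.7, 167.2]
orientation: [-3.087, 0.552, -0.005]
ft_force: [-0.7, -0.5, -2.6]
width: 0.243
t: 19.45
tool_pos: [465.0, 341.5, 162.0]
orientation: [-2.422, 0.431, -0.155]
ft_force: [-0.2, 1.1, -2.3]
width: 0.239
t 19.45 tcp [465.  341.5 162. ] R
 [[ 0.938 -0.267  0.22 ]
 [-0.345 -0.725  0.595]
 [ 0.001 -0.635 -0.773]] F [-0.2  1.1 -2.3] w 0.239 q [0.17 0.36 1.76 0.84 0.83 1.56]
rel t [-2.3 -2.1  4.3] a [25.6 -0.2 -0.1]
```

```bash
python3 -m handwheel '[{"tx":0,"ty":0,"tz":1,"ax":8,"ay":0,"az":0},{"tx":-1,"ty":-1,"tz":2,"ax":16,"ay":0,"az":0},{"tx":-2,"ty":-2,"tz":3,"ax":24,"ay":0,"az":0},{"tx":-2,"ty":-2,"tz":3,"ax":28,"ay":0,"az":0},{"tx":-2,"ty":-2,"tz":3,"ax":28,"ay":0,"az":0}]'
python3 - <<'E'
from h import *
inscoop();g=vision.grab_frame("side");save(g,"s9.png");h=vision.grab_frame("top");save(h,"t9.png")
for F in (g,h):
  for r in vision.landmark_of("offcut1",F): print(round(r["score"],2),np.round(r["pixel"]),np.round(onz(F,r["pixel"],16)))
E
```

```text
t: 19.95
tool_pos: [464.3, 345.1, 158.5]
orientation: [-1.947, 0.351, -0.225]
ft_force: [0.1, -0.3, -2.2]
width: 0.244
t 19.95 tcp [464.3 345.1 158.5] R
 [[ 0.938 -0.14   0.316]
 [-0.346 -0.364  0.865]
 [-0.006 -0.921 -0.39 ]] F [ 0.1 -0.3 -2.2] w 0.244 q [0.01 0.5  2.   1.6  1.04 0.71]
0.61 scoop x,y [ 96. -18.] [295. 556.]
0.63 [378. 313.] [433. 362.  16.]
0.62 [361. 322.] [436. 313.  16.]
0.46 [343. 320.] [463. 271.  16.]
0.41 [360. 338.] [402. 291.  16.]
0.6 [302. 206.] [459. 279.  16.]
0.54 [309. 171.] [441. 360.  16.]
0.52 [285. 205.] [498. 282.  16.]
```

Run:
```python
from h import *
rel([464,346,220],-110,25)
```

```text
rel t [ -0.5 -53.4 -23.5] a [-42.1  -0.1   0. ]
```

```bash
python3 -m handwheel '[{"tx":0,"ty":-10,"tz":-4,"ax":-7,"ay":0,"az":0},{"tx":0,"ty":-21,"tz":-9,"ax":-15,"ay":0,"az":0},{"tx":0,"ty":-32,"tz":-14,"ax":-23,"ay":0,"az":0},{"tx":0,"ty":-43,"tz":-19,"ax":-31,"ay":0,"az":0},{"tx":0,"ty":-53,"tz":-23,"ax":-39,"ay":0,"az":0}]'
python3 - <<'E'
from h import *
inscoop();rel([440,320,220],-105,0)
g=vision.grab_frame("side");save(g,"s10.png")
for r in vision.landmark_of("offcut1",g): print(round(r["score"],2),np.round(r["pixel"]),np.round(onz(g,r["pixel"],16)))
E
```

```text
t: 20.75
tool_pos: [463.6, 346.3, 216.9]
orientation: [-2.499, 0.435, -0.129]
ft_force: [0.6, 1.1, -2.5]
width: 0.242
t 20.75 tcp [463.6 346.3 216.9] R
 [[ 0.942 -0.279  0.188]
 [-0.336 -0.771  0.541]
 [-0.006 -0.573 -0.819]] F [ 0.6  1.1 -2.5] w 0.242 q [0.21 0.29 1.63 0.63 0.98 1.83]
0.95 scoop x,y [70. 64.] [139. 528.]
0.82 scoop x,y [97. -1.] [264. 562.]
0.64 scoop x,y [90. 35.] [198. 560.]
rel t [-14.2  28.2 -20.5] a [-35.4  -1.4  -4.3]
0.61 [390. 304.] [439. 399.  16.]
0.55 [358. 331.] [419. 295.  16.]
0.54 [166. 381.] [ 595. -435.   16.]
0.53 [345. 320.] [460. 275.  16.]
0.46 [359. 323.] [436. 307.  16.]
```

```bash
python3 -m handwheel '[{"tx":-3,"ty":6,"tz":-4,"ax":-7,"ay":-0.3,"az":-1},{"tx":-6,"ty":11,"tz":-8,"ax":-14,"ay":-0.6,"az":-2},{"tx":-9,"ty":17,"tz":-12,"ax":-21,"ay":-0.9,"az":-3},{"tx":-12,"ty":23,"tz":-16,"ax":-29,"ay":-1.2,"az":-4},{"tx":-14,"ty":28,"tz":-20,"ax":-35.4,"ay":-1.4,"az":-4.3}]'
python3 - <<'E'
from h import *
inscoop();rel([335,215,200],-95,0)
E
```

```text
t: 21.45
tool_pos: [437.8, 318.9, 214.0]
orientation: [3.112, -0.407, -0.024]
ft_force: [-1.0, -0.0, -1.8]
width: 0.245
t 21.45 tcp [437.8 318.9 214. ] R
 [[ 0.966 -0.257 -0.016]
 [-0.257 -0.966 -0.001]
 [-0.015  0.005 -1.   ]] F [-1.  -0.  -1.8] w 0.245 q [0.41 0.39 1.34 0.   1.43 2.24]
0.96 scoop x,y [-82.  14.] [238. 222.]
0.92 scoop x,y [-26.  75.] [114. 333.]
0.71 scoop x,y [-13.  50.] [167. 358.]
rel t [-72.6 127.9  14.8] a [ 0.   0.9 -9.8]
```

```bash
python3 -m handwheel '[{"tx":-12,"ty":21,"tz":0,"ax":0,"ay":0.2,"az":-2},{"tx":-30,"ty":53,"tz":4,"ax":0,"ay":0.4,"az":-4},{"tx":-48,"ty":85,"tz":8,"ax":0,"ay":0.6,"az":-6},{"tx":-63,"ty":111,"tz":12,"ax":0,"ay":0.8,"az":-8},{"tx":-72.6,"ty":128,"tz":15,"ax":0,"ay":0.9,"az":-9.8}]'
python3 - <<'E'
from h import *
s=st();rel([335,215,72],-95,0)
f=vision.grab_frame("side");g=vision.grab_frame("top");save(g,"t11.png")
a=cv2.resize(g["img"][230:390,110:270],(400,400),interpolation=cv2.INTER_CUBIC);b=cv2.resize(f["img"][290:450,240:400],(400,400),interpolation=cv2.INTER_CUBIC)
cv2.imwrite("pics/c11.png",cv2.cvtColor(np.hstack([a,b]),cv2.COLOR_RGB2BGR))
for F in (f,g):
  for r in vision.landmark_of("offcut1",F): print(F is f,round(r["score"],2),np.round(r["pixel"]),np.round(onz(F,r["pixel"],16)))
E
```

```text
t: 22.05
tool_pos: [332.8, 213.4, 200.0]
orientation: [-3.136, 0.142, -0.005]
ft_force: [0.5, -0.7, -1.5]
width: 0.243
t 22.05 tcp [332.8 213.4 200. ] R
 [[ 0.996 -0.09   0.003]
 [-0.09  -0.996  0.003]
 [ 0.003 -0.003 -1.   ]] F [ 0.5 -0.7 -1.5] w 0.243 q [0.27 0.14 1.74 0.   1.26 1.93]
rel t [  1.6  -1.4 128. ] a [-0.2 -0.2 -0.2]
True 0.61 [359. 323.] [436. 307.  16.]
True 0.5 [392. 304.] [435. 405.  16.]
True 0.48 [359. 334.] [412. 292.  16.]
True 0.45 [342. 324.] [456. 263.  16.]
True 0.45 [341. 305.] [500. 282.  16.]
False 0.56 [313. 192.] [433. 310.  16.]
False 0.56 [314. 151.] [430. 405.  16.]
False 0.48 [279. 203.] [513. 288.  16.]
False 0.43 [302. 207.] [460. 277.  16.]
False 0.39 [321. 198.] [415. 296.  16.]
```

View pics/c11.png

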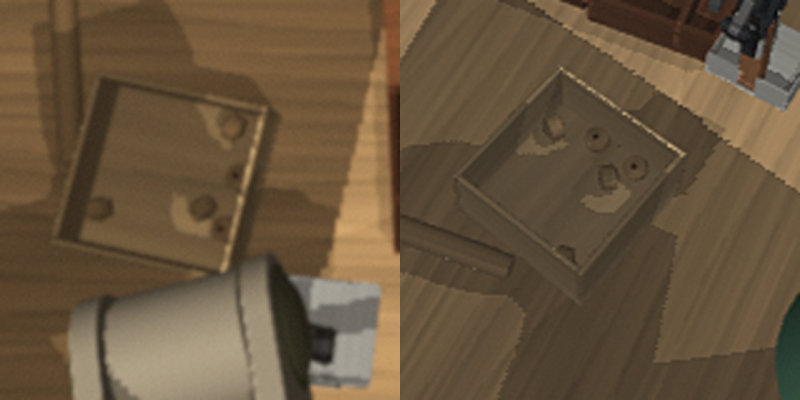

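```bash
python3 -m handwheel '[{"tx":1,"ty":0,"tz":35,"ax":0,"ay":0,"az":0},{"tx":1,"ty":0,"tz":70,"ax":0,"ay":0,"az":0},{"tx":1,"ty":0,"tz":100,"ax":0,"ay":0,"az":0},{"tx":1,"ty":0,"tz":118,"ax":0,"ay":0,"az":0},{"tx":1,"ty":0,"tz":127,"ax":0,"ay":0,"az":0}]'
python3 -m handwheel '[{"tx":0,"ty":0,"tz":1,"ax":0,"ay":0,"az":0},{"tx":0,"ty":0,"tz":2,"ax":0,"ay":0,"az":0},{"tx":0,"ty":0,"tz":3,"ax":0,"ay":0,"az":0},{"tx":0,"ty":0,"tz":3,"ax":0,"ay":0,"az":0},{"tx":0,"ty":0,"tz":3,"ax":0,"ay":0,"az":0}]'
```

```text
t: 22.75
tool_pos: [337.3, 214.2, 72.8]
orientation: [3.137, -0.145, 0.006]
ft_force: [-0.1, -0.0, -1.8]
width: 0.24
t: 23.25
tool_pos: [337.6, 214.0, 71.9]
orientation: [3.137, -0.144, 0.011]
ft_force: [-0.1, -0.7, -1.5]
width: 0.245
```

```bash
python3 -m handwheel '[{"tx":0,"ty":0,"tz":0.5,"ax":0,"ay":0,"az":0},{"tx":0,"ty":0,"tz":1,"ax":0,"ay":0,"az":0},{"tx":0,"ty":0,"tz":1,"ax":0,"ay":0,"az":0},{"tx":0,"ty":0,"tz":1,"ax":0,"ay":0,"az":0},{"tx":0,"ty":0,"tz":1,"ax":0,"ay":0,"az":0}]'
python3 -m handwheel '[{"tx":0,"ty":0,"tz":0.5,"ax":0,"ay":0,"az":0},{"tx":0,"ty":0,"tz":1,"ax":0,"ay":0,"az":0},{"tx":0,"ty":0,"tz":1,"ax":0,"ay":0,"az":0},{"tx":0,"ty":0,"tz":1,"ax":0,"ay":0,"az":0},{"tx":0,"ty":0,"tz":1,"ax":0,"ay":0,"az":0}]'
```

```text
t: 23.75
tool_pos: [337.4, 213.9, 70.5]
orientation: [3.136, -0.144, 0.01]
ft_force: [-0.7, 0.5, -1.1]
width: 0.244
t: 24.25
tool_pos: [337.8, 213.9, 70.2]
orientation: [3.136, -0.144, 0.012]
ft_force: [-0.2, -2.0, 10.3]
width: 0.239
```

```bash
python3 -m handwheel '[{"tx":0,"ty":0,"tz":-0.7,"ax":0,"ay":0,"az":0},{"tx":0,"ty":0,"tz":-0.7,"ax":0,"ay":0,"az":0},{"tx":0,"ty":0,"tz":-0.7,"ax":0,"ay":0,"az":0},{"tx":0,"ty":0,"tz":-0.7,"ax":0,"ay":0,"az":0},{"tx":0,"ty":0,"tz":-0.7,"ax":0,"ay":0,"az":0}]' 85 60
python3 -m handwheel '[{"tx":0,"ty":0,"tz":0,"ax":0,"ay":0,"az":0},{"tx":0,"ty":0,"tz":0,"ax":0,"ay":0,"az":0},{"tx":0,"ty":0,"tz":-10,"ax":0,"ay":0,"az":0},{"tx":0,"ty":0,"tz":-25,"ax":0,"ay":0,"az":0},{"tx":0,"ty":0,"tz":-50,"ax":0,"ay":0,"az":0}]'
python3 -m handwheel '[{"tx":0,"ty":0,"tz":-30,"ax":0,"ay":0,"az":0},{"tx":0,"ty":0,"tz":-60,"ax":0,"ay":0,"az":0},{"tx":0,"ty":0,"tz":-90,"ax":0,"ay":0,"az":0},{"tx":0,"ty":0,"tz":-100,"ax":0,"ay":0,"az":0},{"tx":0,"ty":0,"tz":-100,"ax":0,"ay":0,"az":0}]'
python3 - <<'E'
from h import *
st();w=vision.grab_frame("wrist");f=vision.grab_frame("side");g=vision.grab_frame("top");save(w,"w12.png")
for k in ["scoop_grip","scoop_lip"]:
    L=[(F,r[0]["pixel"]) for F in (w,f,g) if (r:=vision.landmark_of(k,F)) and r[0]["score"]>.3]
    if len(L)>1: print(k,np.round(tri(L)[0],1),tri(L)[1])
for F in (f,g):
  for r in vision.landmark_of("offcut1",F): print(F is f,round(r["score"],2),np.round(onz(F,r["pixel"],16)))
for k in ["horncap","scraper","sandblock","flute","jar","reamer","mallet","brush"]:
    r=vision.landmark_of(k,g);print(k,r and np.round(r[0]["pixel"]).tolist())
E
```

```text
t: 24.75
tool_pos: [337.4, 213.8, 70.1]
orientation: [3.136, -0.144, 0.01]
ft_force: [-0.4, 0.6, -0.9]
width: 0.998
t: 25.25
tool_pos: [336.4, 213.7, 120.0]
orientation: [3.135, -0.144, 0.005]
ft_force: [0.7, 0.9, 0.4]
width: 0.998
t: 25.75
tool_pos: [336.8, 214.3, 220.8]
orientation: [3.137, -0.144, 0.013]
ft_force: [0.2, -0.6, -0.7]
width: 0.994
t 25.75 tcp [336.8 214.3 220.8] R
 [[ 0.996 -0.092  0.008]
 [-0.092 -0.996 -0.002]
 [ 0.008  0.001 -1.   ]] F [ 0.2 -0.6 -0.7] w 0.994 q [ 0.27  0.12  1.7  -0.    1.32  1.93]
scoop_grip [344.7 214.4 112.2] [2.4, 2.4]
scoop_lip [331.  138.9  10.3] [1.6, 2.9, 1.5]
True 0.61 [462. 276.  16.]
True 0.52 [503. 284.  16.]
True 0.5 [436. 405.  16.]
True 0.48 [415. 289.  16.]
True 0.38 [436. 309.  16.]
True 0.21 [743. -31.  16.]
True 0.2 [348. 179.  16.]
False 0.57 [465. 277.  16.]
False 0.57 [508. 290.  16.]
False 0.56 [441. 313.  16.]
False 0.53 [405. 297.  16.]
False 0.52 [431. 407.  16.]
horncap [189.0, 284.0]
scraper [186.0, 331.0]
sandblock [180.0, 372.0]
flute [162.0, 340.0]
jar []
reamer [314.0, 345.0]
mallet [242.0, 138.0]
brush [242.0, 519.0]
```

```bash
python3 -c "
from cell import job_done
print(job_done())"
```

```text
the job is handed in; nothing more can be done
None
```

I cleared all five offcuts into the bin and handed the job in at about 26 s of the 67 s allowed. I got no verdict.

- **What I did:** I gripped the scoop by its post and pushed both strays off the flap with its back wall. Then I ran the scoop along the trough to the end wall, tilted it back and lifted all five offcuts together. I tipped them into the bin and stood the empty scoop on clear bench in front of it.
- **Offcuts:** After the release, the side and top cameras each found five offcuts, all inside the bin walls.
- **Scoop:** The force rose to about 10 N on touchdown at about 70 mm, and the gripper opened at that height, matching the height at which I first gripped it. The horizontal distance from grip to lip fits an upright scoop.
- **Bystanders:** In the top view the flute, sanding block, scraper, horn cap and reamer are within about 3 pixels (roughly 7 mm) of their starting positions. The hammer and brush were found, but I never took a starting position to compare them with.

Checks that failed or disagreed:
- The top view did not find the jar in the last check; the scoop had passed well above it.
- Triangulated heights for the scoop came out high, with the lip at 10 mm and the grip at 112 mm instead of 0 and 85 mm. I put this down to landmark error.
- The last wrist picture was refused because I had reached the viewing limit, so I did not see the scoop standing after release.

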